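# Seat the ball poppets in their sprung rings and hold the large one home

### The job

Pair the two steel ball poppets with the two sprung ring cradles by size: stand the small poppet, ball down and stem up, in the small ring and let go of it, so that it sits there freely on its spring, and stand the large one likewise in the large ring. Then press the large poppet down until its ring is fully home on its stop, and finish while still holding it down there. Leave everything else on the bench where it lies.

Things in the scene. Friction and masses are not known exactly. Their poses are not given: they have to be found in the camera images.
- big_poppet_mid (a point): Large steel ball poppet standing loose on the bench: ball 58 mm in diameter, its centre 30.5 mm above the underside, and on top an upright round grip stem 22 mm in diameter, from 60 to 97.5 mm above the underside. The point is on the axis half-way up, 48.75 mm above the underside: ball centre 18.25 mm below it, middle of the stem 30 mm above it. z up along the stem.
- small_poppet_mid (a point): Small steel ball poppet, same shape: ball 38 mm in diameter, its centre 20.5 mm above the underside, grip stem 22 mm in diameter from 40 to 77.5 mm above the underside. The point is on the axis half-way up, 38.75 mm above the underside: ball centre 18.25 mm below it, middle of the stem 20 mm above it. z up along the stem.
- big_seat (a point): Large sprung ring, steel, level: bore 45 mm, outside 68 mm, 10 mm thick, on a fixed 90 mm square base with two corner posts 72 mm tall. The point is the bore's centre at the ring's top face, 62 mm above the bench with the ring up, and moves with the ring. The ball rests on the inner rim: seated, big_poppet_mid is 36.5 mm above this point. z up.
- small_seat (a point): Small sprung ring on a base like the other: bore 28 mm, outside 48 mm, 10 mm thick. The point is the bore's centre at the ring's top face, 62 mm above the bench with the ring up, and moves with the ring. Seated, small_poppet_mid is 31.1 mm above this point. z up.
- big_ring (a joint): How far the large ring is pressed down. Reads 0 with the ring up on its spring, grows as the ring is pressed straight down, 0.020 m at the hard stop. The spring is preloaded: about 5 N starts it moving, about 13 N in all at the stop (the poppet's own weight included).
- small_ring (a joint): How far the small ring is pressed down. Reads 0 with the ring up on its spring, grows as the ring is pressed straight down, 0.020 m at the hard stop. The spring is preloaded: about 5 N starts it moving, about 13 N in all at the stop (the poppet's own weight included).
- big_poppet: The large poppet itself, about 0.28 kg, 97.5 mm tall, with a weighted foot disc 26 mm in diameter; origin at the centre of its underside.
- small_poppet: The small poppet itself, about 0.13 kg, 77.5 mm tall, with a weighted foot disc 18 mm in diameter; origin at the centre of its underside.
- optical_flat: Bystander: cracked round glass flat, 76 mm in diameter, 15 mm high; origin under its centre.
- micrometer: Bystander: chrome micrometer lying flat, about 150 mm long along its x axis, 16 mm high; origin below its barrel.
- spring_seat: Bystander: red nylon spring seat, a ring 36 mm in diameter, 14 mm high; origin under its centre.
- valve_plate: Bystander: square steel valve plate, 80 x 80 x 8 mm with four holes; origin under its centre.
- oil_bottle: Bystander: closed white bottle, 56 mm in diameter, 130 mm tall; origin under its centre.
- compound_tin: Bystander: round tin with lid, 68 mm in diameter, 45 mm high; origin under its centre.
- brush: Bystander: hand brush lying on the bench, 160 mm long along its x axis; origin near its middle, on the bench.
Mind the look-alikes: they are no part of the job. What is shaped like the part that bears big_seat but blue is not meant. What is shaped like the big_poppet but red is not meant.

How it is judged:
By the outcome, as a careful person would: the job done as asked, in the order asked, and still so for the second after the job is handed in, while the arm keeps its last pose, push and grip.
It also fails if it takes over 72 s, if anything falls off the work surface, if the arm or the gripper's body presses on something with over 40 N, if the wrist force passes 120 N, or if a joint passes its speed limit or range.

### The arm

A 7-joint arm with a two-finger parallel gripper is mounted at the origin on the work surface. World frame = base frame: x ahead of the robot, y to its left, z up, the work surface at z = 0. Lengths are in m, angles in rad, forces in N, time in s.
With the tool pointing down it reaches from about 0.4 to 0.85 m from the base axis. Payload 10.4 kg.
Tool frame: the origin (TCP) lies at the very end of the fingers, on their centre line; the grasp point (between the pads) lies manip.hold_point_z behind it (manip.hold_point_z is the distance from the TCP to the grasp point, in m); z points along the fingers, x is the direction in which the jaws open and shut, and the axes are right-handed (so a half turn about z gives the same grasp; the last joint's range is limited). The gripper opens to 85 mm and grips with 20 to 120 N. Pads are 22 mm wide; open, the fingers measure 114 mm over their backs; the gripper's body (76 mm by 85 mm) begins 54 mm behind the grasp point. The pads swing forward as they close: fully open they stand 13 mm farther back than shut.
Start: joints at [1.273, 0.332, -0.065, 1.46, 0.022, 1.35, -0.088], TCP at [0.17, -0.602, 0.231] pointing down, gripper open.
Joint ranges: [-2.6, 2.6], [-0.5, 2.12], [-1.47, 1.34], [0.16, 2.42], [-1.27, 4.41], [0.06, 2.06], [-2.6, 2.6]. Speed limits (rad/s): [2.22, 2.22, 2.79, 2.79, 3.14, 3.14, 3.14].

### API

Orientations are given as a unit quaternion [x, y, z, w].
In Python, from workcell import readout, camera, camera_info, manip gives the robot as it stands.
- The arm moves only by the tool play_rows, never from a script. Its argument "rows" is a list of rows, each a list of 3 entries, a list of its own where there are three numbers: the shift along the world's x, y, z in mm, then the turn, a rotation vector about the world's x, y, z in degrees, then the finger opening in mm, from 0 to 85.4. In form: [[[tx, ty, tz], [rx, ry, rz], fingers], ...]. A call has 1 to 12 rows; each row shifts and turns the commanded pose from where the row before left it; what a row does not reach is not made up. A row lasts 1/8 s, in which the tool goes at most 62.5 mm and 10.7 degrees, less where a joint would pass 70% of its speed; a pose out of reach is approached as far as the arm can. A call with a gripper value outside its range is refused whole. The fingers move at their own pace and stop on an object; "force" is the grip in N (left out, the last holds). Time passes only in rows, so rows that do not move let the fingers close. It gives the time, the measured TCP pose, the force and the opening at its end, in the units of the state.
- readout.get_obs(): the state, without advancing time (a new reading comes with each control period).
- camera(name): name is "scene" or "top" or "wrist"; returns the picture (480x640x3 uint8, blue, green, red); there is no depth.
- camera_info(name): a dict with "fx", "fy", "cx", "cy" (pixels), "k1" (the pictures are not rectified: a ray, as slopes to the right and down, at radius r is drawn at 1 + k1 r^2 times it, then the intrinsics apply), "world_from_camera" (4x4, takes a point from camera to world coordinates). Camera axes: x right, y up, looking along -z (the intrinsics and any distortion apply to the point x, -y, -z); pixel columns grow to the right and rows downward; lengths in m; the calibration is good to about 2 mm. A picture is of the moment at which its call begins: read the wrist's pose just before it. camera_info takes no time and is no camera call; for the wrist camera it gives the pose at the moment of the call.
- manip.hand_in(): hands the job in, once; it reports no verdict.
The state is a dict: "clock": time; "joint_pos": joint angles; "joint_velocities": joint speeds; "tau": joint torques, N m; "position": TCP position; "ee_rot": TCP orientation; "ft_force": force on the tool from outside, world axes, zero at the start; "torque": the same for the moment, N m; "grip_width": opening from 0.0 (shut) to 1.0 (fully open).
Only numpy, scipy, OpenCV 4.12 (cv2) and the standard library are available. Lean on these libraries where they do the work, as an engineer would, in place of code of your own. Each camera call takes 0.05 s, during which the arm holds its last target.

## Working session

There is one attempt and no reset: what is moved stays moved. The work goes in short steps, Python scripts to look and compute and a tool call to move; the robot and the scene stay as the last step left them, time stands still between calls to the robot, and variables do not carry over. Pictures are saved under pics/ and viewed, and the job is handed in when it is done.

Besides the shell and the picture viewer there is one more tool, called after "Request:" as name([rows], argument=value, ...), one row to a line, values as JSON. play_rows: Moves the arm, as the interface text tells. Its arguments: {"type":"object","properties":{"rows":{"type":"array"},"force":{"type":"number"}},"required":["rows"]}

```bash
ls; mkdir -p pics; python3 - <<'E'
from workcell import readout,camera,camera_info,manip
import cv2
print(readout.get_obs()); print(manip.hold_point_z)
for n in ("scene","top","wrist"):
    i=camera_info(n); print(n,i)
    cv2.imwrite(f"pics/{n}0.png",camera(n))
E
```

```text
pics
{'clock': 0.0, 'joint_pos': array([ 1.27342313,  0.33289644, -0.06468053,  1.46094993,  0.02163222,
        1.34987173, -0.08851808]), 'joint_velocities': array([-8.64921721e-04, -2.08404046e-03, -3.79817384e-05, -4.10757069e-04,
       -3.16412995e-04,  5.88525202e-04, -3.52983753e-04]), 'tau': array([ 6.39556074e-04, -6.25444794e+01,  4.96608554e-02, -3.91612244e+01,
        1.63272052e-02,  9.97160882e-03, -4.03206991e-05]), 'position': array([ 0.16945388, -0.60120597,  0.23049643]), 'ee_rot': array([ 7.97282909e-01, -6.03605378e-01, -5.99287248e-04, -3.89276294e-04]), 'ft_force': array([-0.68414413,  0.66080646,  0.5006963 ]), 'torque': array([-0.08839402, -0.04075098, -0.0087112 ]), 'grip_width': 0.9975237973276307}
0.0187
scene {'fx': 579.199480215129, 'fy': 579.199480215129, 'cx': 320.4946618030864, 'cy': 243.89317925304275, 'k1': 0.049746249515688894, 'world_from_camera': array([[-0.02549799, -0.8089215 ,  0.58736349,  1.23953865],
       [ 0.99967366, -0.02154925,  0.01371896,  0.01636913],
       [ 0.00155968,  0.58752161,  0.80920697,  1.0050638 ],
       [ 0.        
[... 243 characters left out ...]
73644035e-01,
         3.18335454e-01],
       [-9.99721143e-01, -2.36122777e-02, -3.10434923e-04,
        -3.90691828e-03],
       [-4.40576529e-03,  1.73588412e-01,  9.84808434e-01,
         1.26424875e+00],
       [ 0.00000000e+00,  0.00000000e+00,  0.00000000e+00,
         1.00000000e+00]])}
wrist {'fx': 386.77473501029317, 'fy': 386.77473501029317, 'cx': 321.3176776815019, 'cy': 247.35337475804099, 'k1': -0.0354794028793462, 'world_from_camera': array([[ 0.2718654 ,  0.91231638,  0.30621564,  0.24705165],
       [-0.96233311,  0.25841026,  0.0844933 , -0.57847347],
       [-0.00204464, -0.31765225,  0.94820508,  0.37380585],
       [ 0.        ,  0.        ,  0.        ,  1.        ]])}
```

View pics/scene0.png

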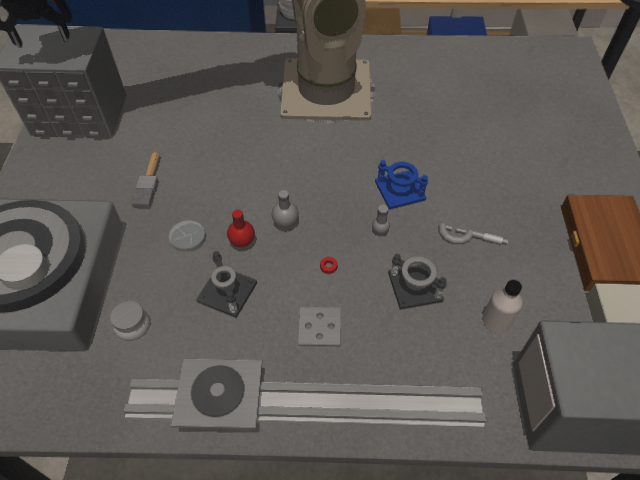

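View pics/top0.png

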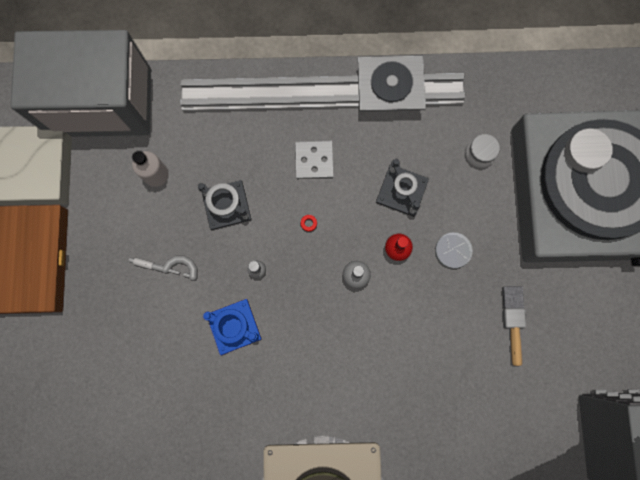

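View pics/wrist0.png

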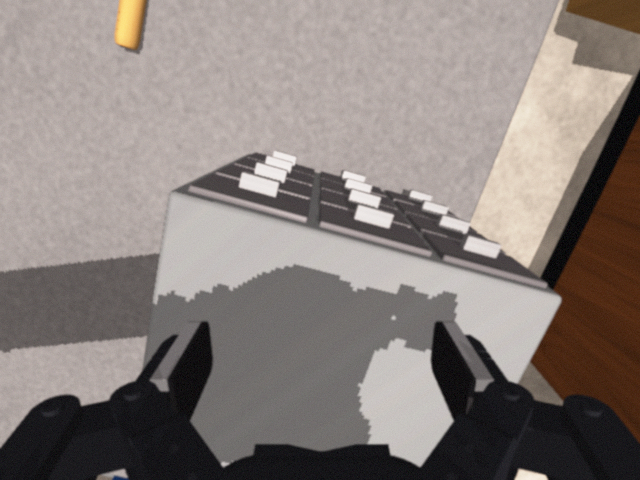

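The scene view shows the large poppet at about (285,212), the small one at (381,222), the small ring at (223,278) and the large ring at (418,272). In the top view the same things are at (357,273), (256,268), (405,184) and (222,200). The blue cradle and red poppet are the look-alikes. I'll zoom in for accurate pixels.

```bash
cat > h.py <<'E'
import numpy as np,cv2
from workcell import readout,camera,camera_info,manip
def ray(info,u,v):
    K=np.array([[info['fx'],0,info['cx']],[0,info['fy'],info['cy']],[0,0,1.]])
    x,y=cv2.undistortPoints(np.array([[[u,v]]],float),K,np.array([info['k1'],0,0,0.]))[0,0]
    T=np.array(info['world_from_camera']); d=T[:3,:3]@np.array([x,-y,-1.]); return T[:3,3],d/np.linalg.norm(d)
def plane(info,u,v,z):
    o,d=ray(info,u,v); return o+d*(z-o[2])/d[2]
def tri(i1,p1,i2,p2):
    o1,d1=ray(i1,*p1);o2,d2=ray(i2,*p2)
    s=np.linalg.lstsq(np.c_[d1,-d2],o2-o1,rcond=None)[0]
    a=o1+s[0]*d1;b=o2+s[1]*d2; return (a+b)/2,np.linalg.norm(a-b)
def proj(info,P):
    T=np.linalg.inv(np.array(info['world_from_camera'])); c=T[:3,:3]@np.asarray(P)+T[:3,3]
    x,y=c[0]/-c[2],-c[1]/-c[2]; f=1+info['k1']*(x*x+y*y); return info['fx']*x*f+info['cx'],info['fy']*y*f+info['cy']
def crop(img,x,y,w,h,s): return cv2.resize(img[y:y+h,x:x+w],None,fx=s,fy=s,interpolation=cv2.INTER_CUBIC)
E
python3 - <<'E'
from h import *
t=cv2.imread('pics/top0.png');s=cv2.imread('pics/scene0.png')
f=lambda im,x,y:crop(im,x,y,66,50,6)
def tile(im,L):
    a=[f(im,*p) for p in L]; return np.vstack([np.hstack(a[:2]),np.hstack(a[2:])])[:600,:800]
cv2.imwrite('pics/topz.png',tile(t,[(330,250),(225,245),(372,160),(195,178)]))
cv2.imwrite('pics/scnz.png',tile(s,[(252,185),(350,195),(192,250),(386,250)]))
E
```

```text
(no output)
```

View pics/topz.png

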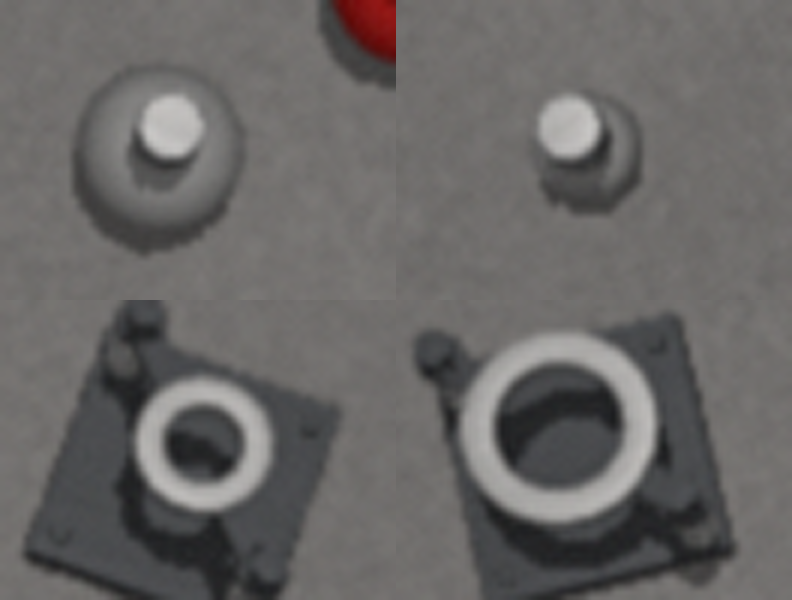

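View pics/scnz.png

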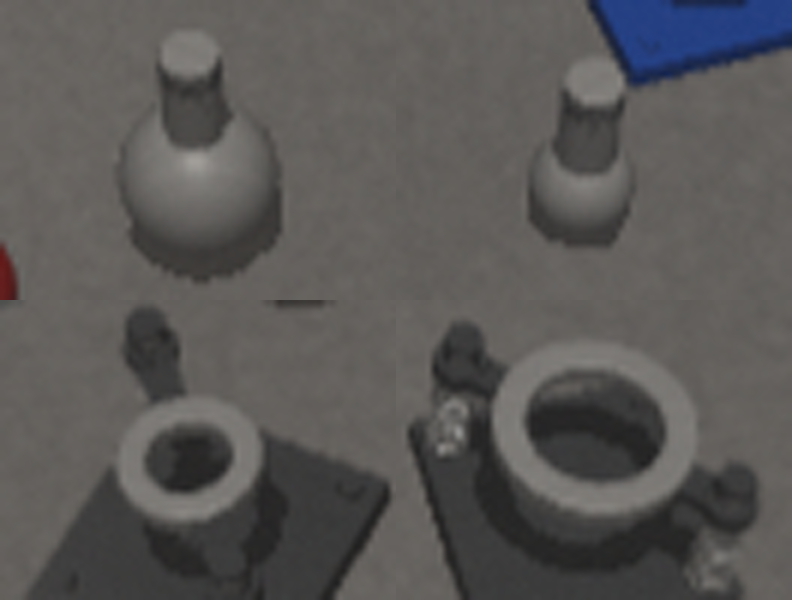

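Top crop: the stem caps are at about (358.3,271.2) and (253.8,266.2), and the ring faces at about (406,184) and (222,199.5). I'll get subpixel centres from bright masks.

```bash
python3 - <<'E'
from h import *
t=cv2.imread('pics/top0.png');s=cv2.imread('pics/scene0.png')
it=camera_info('top');is_=camera_info('scene')
def fit(im,x,y,w,h,thr,k=6):
    g=cv2.cvtColor(crop(im,x,y,w,h,k),cv2.COLOR_BGR2GRAY)
    m=(g>thr).astype(np.uint8)
    cs,_=cv2.findContours(m,cv2.RETR_EXTERNAL,cv2.CHAIN_APPROX_NONE)
    c=max(cs,key=cv2.contourArea); e=cv2.fitEllipse(c)
    return ((e[0][0]+.5)/k-.5+x,(e[0][1]+.5)/k-.5+y),(e[1][0]/k,e[1][1]/k)
N={'bigp':((330,250,66,50),160,.0975),'smallp':((225,245,66,50),160,.0775),'smallr':((372,160,66,50),130,.062),'bigr':((195,175,66,56),130,.062)}
for n,(b,th,z) in N.items():
    c,ax=fit(t,*b,th); P=plane(it,*c,z)
    d=np.linalg.norm(P-np.array(it['world_from_camera'])[:3,3])
    print(n,np.round(c,2),'diam mm',np.round(np.array(ax)/it['fx']*d*1000,1),np.round(P*1000,1),'scene proj',np.round(proj(is_,P),1))
for n,(b,th) in {'bigp':((252,185,66,30),0),'x':((350,195,66,30),0)}.items(): pass
# scene hand pixels: caps and ring faces
hs={'bigp':(252+190/6,185+57/6),'smallp':(350+(595-396)/6,195+84/6),'smallr':(192+191/6,250+(460-300)/6),'bigr':(386+(595-396)/6,250+(430-300)/6)}
for n,(b,th,z) in N.items():
    c,_=fit(t,*b,th); P,e=tri(it,c,is_,hs[n]); print(n,np.round(hs[n],1),np.round(P*1000,1),'gap mm',round(e*1000,1), 'scene plane',np.round(plane(is_,*hs[n],z)*1000,1))
# posts (top view, at 72mm) rough; bystanders bench-level
for n,p,z in [('post sm A',(372+145/6,160+15/6),.072),('post sm B',(372+265/6,160+(575-300)/6),.072),('post big A',(195+(435-396)/6,178+(355-300)/6),.072),('post big B',(195+(700-396)/6,178+(535-300)/6),.06),('red',(402,242),.0975),('bottle',(140,158),.13),('mic',(180,267),.01),('blue',(234,326),.06)]:
    print(n,np.round(plane(it,*p,z)*1000))
E
```

```text
bigp [358.13 270.38] diam mm [18.6 19.1] [450.7 -79.3  97.5] scene proj [283.3 192.2]
smallp [253.39 265.64] diam mm [18.1 18.6] [467.4 127.8  77.5] scene proj [383.  206.7]
smallr [405.48 183.55] diam mm [44.8 46.5] [ 632.6 -185.6   62. ] scene proj [223.4 274.3]
bigr [221.76 198.57] diam mm [65.1 67. ] [610. 194.  62.] scene proj [419.1 268.8]
bigp [283.7 194.5] [451.4 -79.3  91.1] gap mm 0.9 scene plane [456.9 -78.2  97.5]
smallp [383.2 209. ] [468.2 128.6  70.9] gap mm 0.2 scene plane [473.7 128.   77.5]
smallr [223.8 276.7] [ 634.2 -185.9   55.9] gap mm 1.1 scene plane [ 638.1 -184.    62. ]
bigr [419.2 271.7] [611.7 195.1  54.7] gap mm 0.2 scene plane [616.5 193.6  62. ]
post sm A [ 675. -167.   72.]
post sm B [ 583. -204.   72.]
post big A [632. 234.  72.]
post big B [570. 145.  60.]
red [ 505. -168.   97.]
bottle [679. 343. 130.]
mic [477. 290.  10.]
blue [350. 169.  60.]
```

Sizes and positions are consistent, though the views disagree by about 5 mm along the scene camera's line. I'll refine with the wrist camera, looking at the large poppet on the way.

Request:
play_rows([
  [[24,44,0],[0,0,0],85],
  [[24,44,0],[0,0,0],85],
  [[24,44,0],[0,0,0],85],
  [[24,44,0],[0,0,0],85],
  [[24,44,0],[0,0,0],85],
  [[24,44,0],[0,0,0],85],
  [[24,44,0],[0,0,0],85],
  [[24,44,0],[0,0,0],85],
  [[24,44,0],[0,0,0],85],
  [[24,44,0],[0,0,0],85],
  [[24,42,0],[0,0,0],85],
  [[21,40,0],[0,0,0],85],
])

```text
clock: 1.65
position: [0.4551, -0.078, 0.2314]
ee_rot: [0.797, -0.604, 0.0, 0.0]
ft_force: [1.1, -0.2, -0.2]
grip_width: 0.998
```

```bash
cat >> h.py <<'E'
def snap(n,f):
    i=camera_info(n); im=camera(n); cv2.imwrite(f'pics/{f}.png',im); np.save(f'pics/{f}.npy',np.array([i],dtype=object),allow_pickle=True); return i,im
def load(f): return np.load(f'pics/{f}.npy',allow_pickle=True)[0],cv2.imread(f'pics/{f}.png')
E
python3 - <<'E'
from h import *
o=readout.get_obs();print(o['clock'],o['position'],o['ee_rot'],o['joint_pos'],o['joint_velocities'].round(3))
snap('wrist','w1')
E
```

```text
1.65 [ 0.45512831 -0.07798755  0.23136607] [ 7.97361531e-01 -6.03501911e-01  1.74127602e-04  3.47857370e-05] [ 7.08071487e-01  2.12600128e-03 -6.29349135e-01  1.84242748e+00
  1.55555321e-03  1.29719094e+00 -1.21746800e+00] [-0.402  0.267 -0.42  -0.226  0.15   0.002 -0.867]
```

View pics/w1.png

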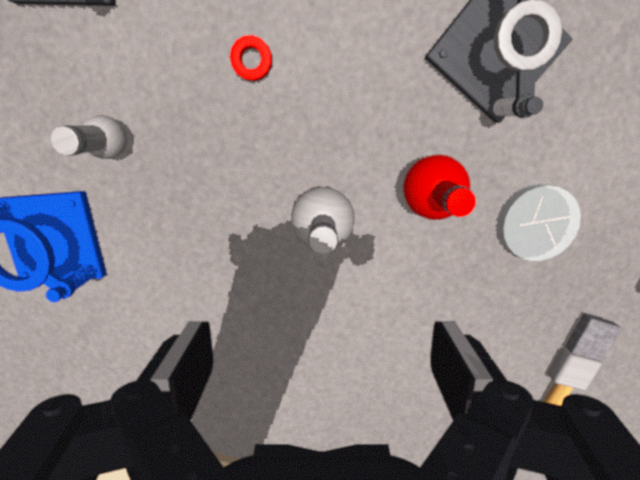

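Wrist view: large poppet cap at (322,238), small cap at (68,140), small ring at (530,35), all clear of the fingers. Now I'll measure them from this view.

```bash
cat >> h.py <<'E'
def fit(im,x,y,w,h,thr,k=4):
    g=cv2.cvtColor(crop(im,x,y,w,h,k),cv2.COLOR_BGR2GRAY)
    cs,_=cv2.findContours((g>thr).astype(np.uint8),cv2.RETR_EXTERNAL,cv2.CHAIN_APPROX_NONE)
    c=max(cs,key=cv2.contourArea); e=cv2.fitEllipse(c)
    return ((e[0][0]+.5)/k-.5+x,(e[0][1]+.5)/k-.5+y),(e[1][0]/k,e[1][1]/k)
E
python3 - <<'E'
from h import *
i,im=load('w1'); it=camera_info('top');t=cv2.imread('pics/top0.png')
N={'bigp':((300,218,46,36),200,.0975,(330,250,66,50),160),'smallp':((45,118,38,40),200,.0775,(225,245,66,50),160),'smallr':((485,0,90,80),200,.062,(372,160,66,50),130)}
cv2.imwrite('pics/w1z.png',np.hstack([crop(im,290,180,70,80,5),crop(im,45,110,90,80,5)]))
for n,(b,th,z,tb,tt) in N.items():
    c,a=fit(im,*b,th);P=plane(i,*c,z);d=np.linalg.norm(P-np.array(i['world_from_camera'])[:3,3])
    ct,_=fit(t,*tb,tt);Q,e=tri(i,c,it,ct)
    print(n,np.round(c,1),np.round(np.array(a)/i['fx']*d*1000,1),np.round(P*1000,1),'tri',np.round(Q*1000,1),round(e*1000,1))
E
```

```text
bigp [325.1 235.6] [11.3 20.5] [453.  -80.3  97.5] tri [451.3 -80.3  91.9] 1.1
smallp [ 64.  140.1] [22. 26.] [466.1 128.2  77.5] tri [466.8 127.4  79.2] 0.9
smallr [529.5  34. ] [53.8 63.6] [ 632.  -185.3   62. ] tri [ 632.7 -185.8   60.8] 0.5
```

View pics/w1z.png

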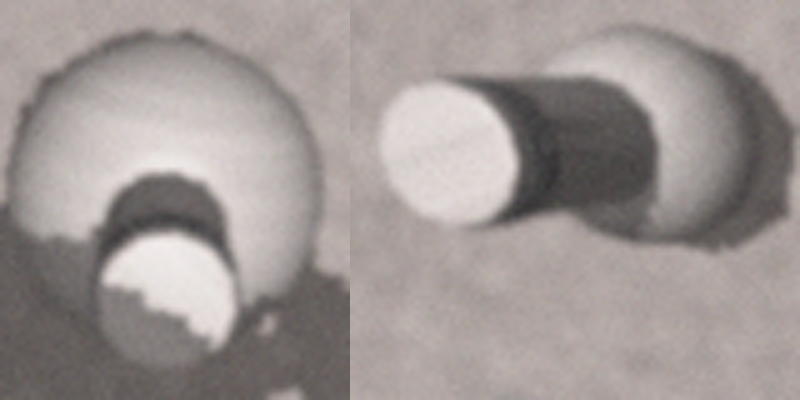

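Request:
play_rows([
  [[3,52,0],[0,0,0],85],
  [[3,52,0],[0,0,0],85],
  [[3,52,-20],[0,0,0],85],
  [[2,50,-20],[0,0,0],85],
  [[0,0,-10],[0,0,0],60],
  [[0,0,0],[0,0,0],60],
  [[0,0,0],[0,0,0],60],
])

```text
clock: 2.58
position: [0.466, 0.1251, 0.1817]
ee_rot: [0.797, -0.604, 0.0, 0.0]
ft_force: [0.5, -0.4, 0.1]
grip_width: 0.702
```

```bash
python3 - <<'E'
from h import *
o=readout.get_obs();print(o['position'],o['ft_force'],o['joint_velocities'].round(3))
i,im=snap('wrist','w2')
c,a=fit(im,270,190,110,100,200);P=plane(i,*c,.0775);print(c,a,P)
cv2.imwrite('pics/w2z.png',im)
j,_=load('w1');print(plane(j,323.6,240,.0975))
E
```

```text
[0.46603961 0.12506835 0.18171024] [ 0.53182951 -0.4450263   0.120146  ] [ 0.003 -0.004 -0.004 -0.005 -0.001 -0.    -0.004]
(320.99022674560547, 238.71344757080078) (17.967487335205078, 31.873682022094727) [0.46959425 0.12748042 0.0775    ]
[ 0.449345 -0.08019   0.0975  ]
```

View pics/w2.png

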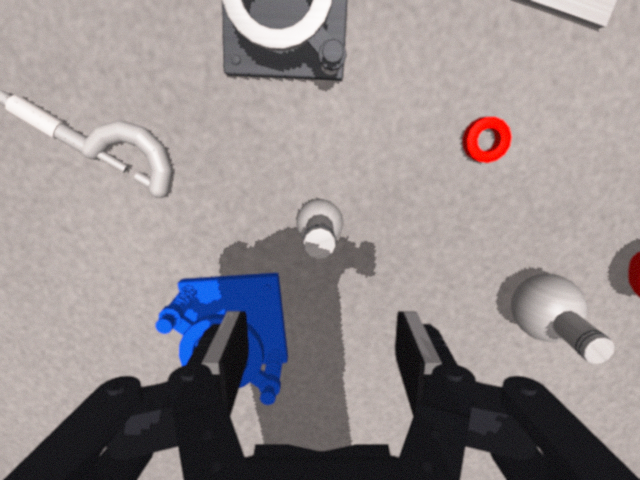

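Wrist view: the small cap is at about (319,243), half in shadow, which gives about (466,128) mm and agrees with the top view. Descending to grip it.

Request:
play_rows([
  [[0,3,-40],[0,0,0],60],
  [[0,0,-45],[0,0,0],60],
  [[0,0,-35],[0,0,0],60],
  [[0,0,-16],[0,0,0],60],
  [[0,0,0],[0,0,0],60],
  [[0,0,0],[0,0,0],20],
  [[0,0,0],[0,0,0],20],
  [[0,0,0],[0,0,0],20],
  [[0,0,0],[0,0,0],20],
  [[0,0,0],[0,0,0],20],
], force=50)

```text
clock: 3.88
position: [0.4666, 0.1295, 0.0465]
ee_rot: [0.797, -0.604, 0.001, -0.001]
ft_force: [-0.6, -0.3, 6.7]
grip_width: 0.249
```

```bash
python3 - <<'E'
from h import *
o=readout.get_obs();print(o['position'],o['ft_force'],o['grip_width']*85.4)
snap('wrist','w3')
E
```

```text
[0.46661852 0.12949316 0.04647274] [-0.59236665 -0.34511633  6.73725159] 21.224054224655013
```

View pics/w3.png

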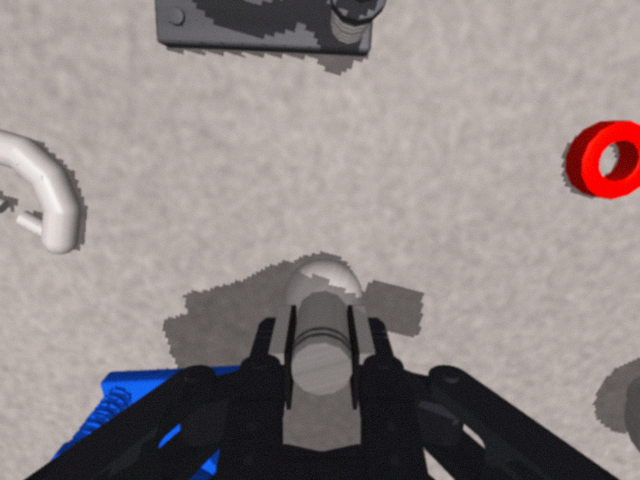

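Request:
play_rows([
  [[0,0,15],[0,0,0],20],
  [[0,0,45],[0,0,0],20],
  [[0,0,50],[0,0,0],20],
  [[15,-30,40],[0,0,0],20],
  [[25,-47,0],[0,0,0],20],
  [[25,-47,0],[0,0,0],20],
  [[25,-47,0],[0,0,0],20],
  [[25,-47,0],[0,0,0],20],
  [[25,-47,0],[0,0,0],20],
  [[20,-37,-20],[0,0,0],20],
  [[6,-11,-20],[0,0,0],20],
  [[0,0,0],[0,0,0],20],
])

```text
clock: 5.42
position: [0.6305, -0.1834, 0.1539]
ee_rot: [0.797, -0.604, -0.002, 0.0]
ft_force: [0.4, 1.9, -0.6]
grip_width: 0.247
```

```bash
python3 - <<'E'
from h import *
o=readout.get_obs();print(o['position'],o['ft_force'],o['grip_width']*85.4,o['ee_rot'])
snap('wrist','w4');snap('top','t4');i,im=snap('scene','s4')
cv2.imwrite('pics/s4z.png',crop(im,170,180,120,120,5))
E
```

```text
[ 0.63050047 -0.18335533  0.15385608] [ 0.38712433  1.89099709 -0.55586996] 21.100507505262435 [ 7.97167625e-01 -6.03755606e-01 -1.70212514e-03  2.21800179e-04]
```

View pics/w4.png

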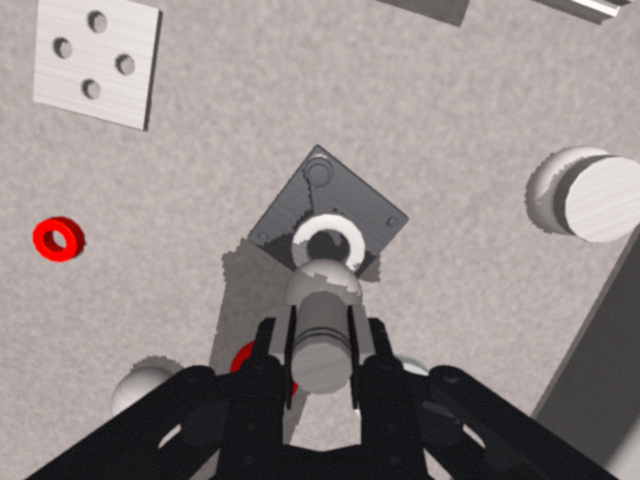

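View pics/s4z.png

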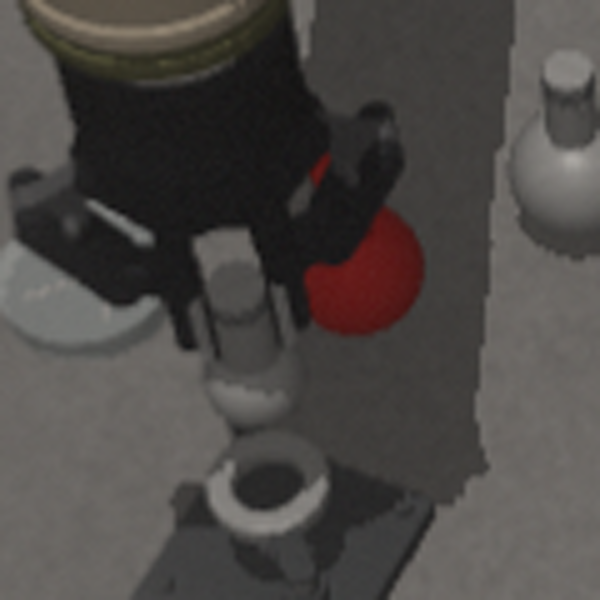

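```bash
python3 - <<'E'
from h import *
i,im=load('w4')
g=cv2.cvtColor(im,cv2.COLOR_BGR2GRAY)
m=(g>190).astype(np.uint8);m[:205]=0;m[262:]=0;m[:,:285]=0;m[:,372:]=0
cs,_=cv2.findContours(m,cv2.RETR_EXTERNAL,cv2.CHAIN_APPROX_NONE);c=max(cs,key=cv2.contourArea)[:,0]
# back-project outer edge points to ring plane, circle fit r=24
P=np.array([plane(i,u,v,.062)[:2]*1000 for u,v in c if v<245])
from scipy.optimize import least_squares
# outer points only: farthest per angle about rough centre
r0=np.array([632,-185.5]);d=np.linalg.norm(P-r0,axis=1);P=P[d>20]
s=least_squares(lambda q:np.linalg.norm(P-q,axis=1)-24,r0,loss='soft_l1');print('ring',s.x,len(P),np.abs(s.fun).mean())
# ball: edges at its height: ball centre expected z
z=.1539-.0465+.0205; print('ball centre px for TCP xy',proj(i,[.6305,-.1834,z]),'cap px',proj(i,[.6305,-.1834,.1539-.0465+.0775]))
E
```

```text
ring [ 630.31904106 -186.40567733] 90 0.4650227161103787
ball centre px for TCP xy (np.float64(323.8311847944626), np.float64(294.8365371371697)) cap px (np.float64(324.31641406069923), np.float64(367.28184389241926))
```

Request:
play_rows([
  [[1,-2,-20],[0,0,0],20],
  [[0,0,-16],[0,0,0],20],
  [[0,0,-8],[0,0,0],20],
  [[0,0,-3],[0,0,0],20],
  [[0,0,-2],[0,0,0],20],
  [[0,0,-1],[0,0,0],20],
  [[0,0,0],[0,0,0],20],
])

```text
clock: 6.45
position: [0.6328, -0.1856, 0.1056]
ee_rot: [0.797, -0.604, 0.0, -0.0]
ft_force: [-1.1, 0.2, -0.9]
grip_width: 0.243
```

```bash
python3 - <<'E'
from h import *
o=readout.get_obs();print(o['position'],o['ft_force'],o['grip_width']*85.4,o['ee_rot'])
snap('wrist','w5');i,im=snap('scene','s5')
cv2.imwrite('pics/s5z.png',crop(im,170,180,120,120,5))
E
```

```text
[ 0.63279164 -0.18560875  0.10563478] [-1.05081401  0.24139319 -0.89298697] 20.773053599612076 [ 7.97283319e-01 -6.03605192e-01  2.80394783e-04 -5.37762600e-05]
```

View pics/s5z.png

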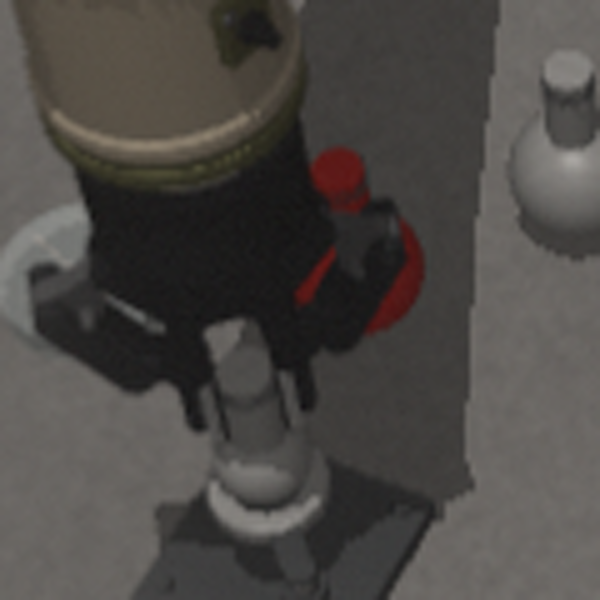

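Request:
play_rows([
  [[0,0,-1],[0,0,0],20],
  [[0,0,-1],[0,0,0],20],
  [[0,0,-1],[0,0,0],20],
  [[0,0,-1],[0,0,0],20],
  [[0,0,0],[0,0,0],20],
])

```text
clock: 7.18
position: [0.6326, -0.1856, 0.1013]
ee_rot: [0.797, -0.604, 0.0, 0.0]
ft_force: [0.3, 0.5, -0.9]
grip_width: 0.245
```

Request:
play_rows([
  [[0,0,-1],[0,0,0],20],
  [[0,0,-1],[0,0,0],20],
  [[0,0,0],[0,0,0],20],
])

```text
clock: 7.55
position: [0.6328, -0.1858, 0.0997]
ee_rot: [0.797, -0.604, 0.0, 0.0]
ft_force: [-0.7, -1.2, 3.3]
grip_width: 0.243
```

Contact shows about 4 N upward, so the ball is in the rim. Releasing.

Request:
play_rows([
  [[0,0,0],[0,0,0],25],
  [[0,0,0],[0,0,0],30],
  [[0,0,0],[0,0,0],45],
  [[0,0,0],[0,0,0],60],
  [[0,0,0],[0,0,0],60],
  [[0,0,15],[0,0,0],60],
  [[0,0,40],[0,0,0],60],
  [[0,0,40],[0,0,0],60],
  [[0,0,0],[0,0,0],60],
  [[0,0,0],[0,0,0],60],
])

```text
clock: 8.8
position: [0.6325, -0.1856, 0.1946]
ee_rot: [0.797, -0.604, 0.0, 0.0]
ft_force: [-0.2, -0.5, -1.3]
grip_width: 0.703
```

```bash
python3 - <<'E'
from h import *
o=readout.get_obs();print(o['position'],o['ft_force'],o['grip_width']*85.4,o['ee_rot'])
snap('wrist','w6');i,im=snap('scene','s6')
cv2.imwrite('pics/s6z.png',np.hstack([crop(im,180,210,80,110,5),crop(cv2.imread('pics/w6.png'),280,180,80,110,5)]))
E
```

```text
[ 0.63253749 -0.1855694   0.19462921] [-0.21360574 -0.51293155 -1.34096263] 60.02721971101028 [ 7.97293525e-01 -6.03591734e-01  2.22025508e-04  6.53826256e-05]
```

View pics/s6z.png

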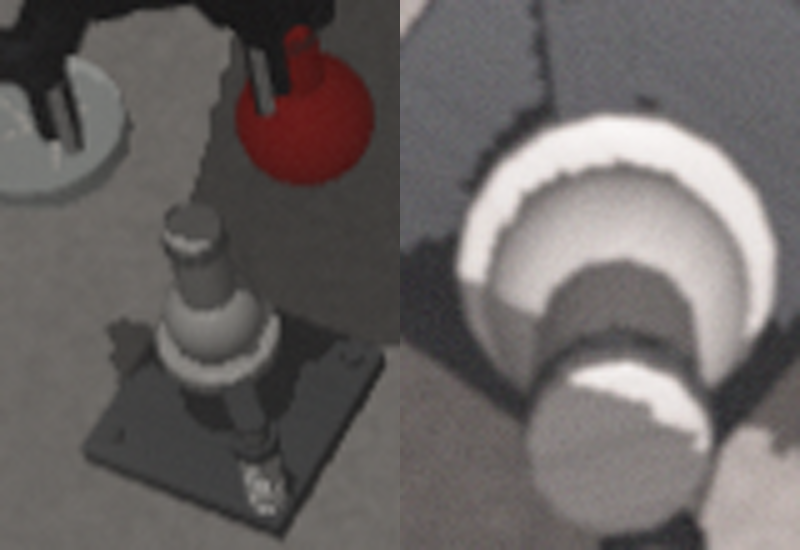

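View pics/w6.png

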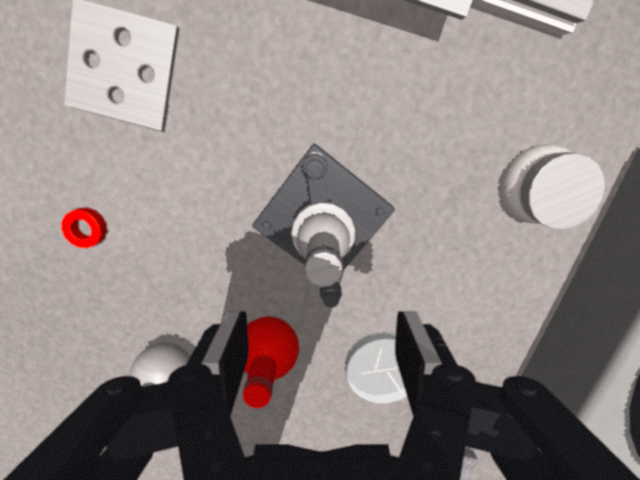

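The small poppet stands upright in its ring. On to the large one.

Request:
play_rows([
  [[-40,23,0],[0,0,0],60],
  [[-50,29,0],[0,0,0],60],
  [[-50,29,0],[0,0,0],60],
  [[-42,25,0],[0,0,0],60],
  [[0,0,0],[0,0,0],60],
  [[0,0,0],[0,0,0],60],
])

```text
clock: 9.65
position: [0.4507, -0.08, 0.1943]
ee_rot: [0.797, -0.604, 0.0, 0.0]
ft_force: [0.1, -0.1, -0.3]
grip_width: 0.707
```

```bash
python3 - <<'E'
from h import *
j,_=load('w6');print('small cap expect',proj(j,[.6325,-.1856,.13185]))
o=readout.get_obs();print(o['position'],o['ft_force'])
i,im=snap('wrist','w7');snap('top','t7')
cv2.imwrite('pics/w7z.png',crop(im,270,170,110,110,5))
print(proj(i,[.4505,-.0797,.0975]))
E
```

```text
small cap expect (np.float64(323.30249877907534), np.float64(267.0419215751331))
[ 0.45070111 -0.0800213   0.19427126] [ 0.12805903 -0.05492294 -0.29633993]
(np.float64(322.4810203103803), np.float64(248.10662688913885))
```

View pics/w7z.png

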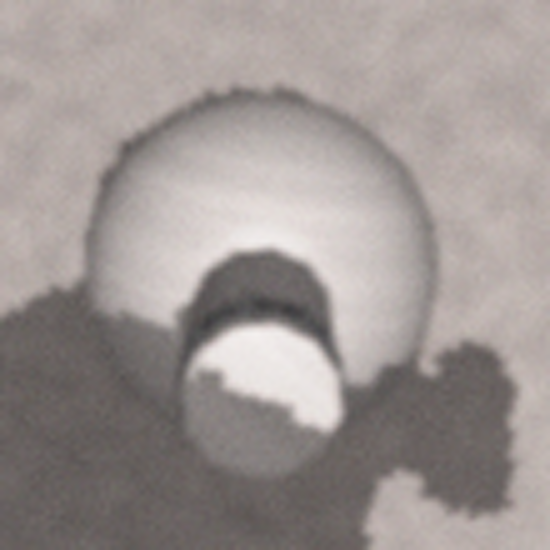

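Large cap is at (322.8,250) against a predicted (322.5,248), so it is within about 1 mm. Descending.

Request:
play_rows([
  [[-1,0,-40],[0,0,0],60],
  [[0,0,-45],[0,0,0],60],
  [[0,0,-29],[0,0,0],60],
  [[0,0,-14],[0,0,0],60],
  [[0,0,0],[0,0,0],60],
  [[0,0,0],[0,0,0],40],
  [[0,0,0],[0,0,0],20],
  [[0,0,0],[0,0,0],20],
  [[0,0,0],[0,0,0],20],
  [[0,0,0],[0,0,0],20],
])

```text
clock: 11.0
position: [0.4505, -0.0799, 0.0674]
ee_rot: [0.797, -0.604, 0.001, -0.0]
ft_force: [-0.5, -0.1, 6.7]
grip_width: 0.243
```

Request:
play_rows([
  [[0,0,15],[0,0,0],20],
  [[0,0,45],[0,0,0],20],
  [[0,0,50],[0,0,0],20],
  [[0,0,25],[0,0,0],20],
  [[0,0,0],[0,0,0],20],
])

```text
clock: 11.62
position: [0.4505, -0.0796, 0.2034]
ee_rot: [0.797, -0.604, 0.002, -0.0]
ft_force: [0.1, -0.5, -3.0]
grip_width: 0.242
```

```bash
python3 - <<'E'
from h import *
o=readout.get_obs();print(o['position'],o['ft_force'],o['grip_width']*85.4,o['ee_rot'])
i,im=snap('wrist','w8')
E
```

```text
[ 0.45049642 -0.0795702   0.20343012] [ 0.14506611 -0.45278595 -2.96051273] 20.68781056430515 [ 7.97309055e-01 -6.03568184e-01  1.89594192e-03 -3.52049497e-04]
```

View pics/w8.png

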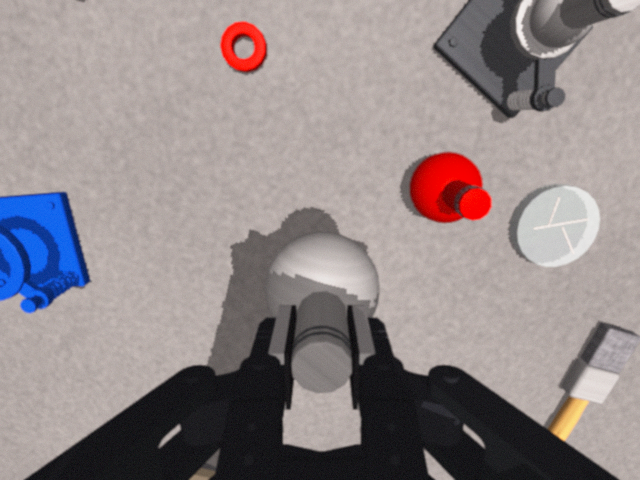

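The large poppet is held: about 3 N of weight and vertical. Carrying it to the large ring.

Request:
play_rows([
  [[20,34,0],[0,0,0],20],
  [[27,46,0],[0,0,0],20],
  [[27,46,0],[0,0,0],20],
  [[27,46,0],[0,0,0],20],
  [[27,46,0],[0,0,0],20],
  [[22,38,-10],[0,0,0],20],
  [[10,17,-15],[0,0,0],20],
  [[0,0,0],[0,0,0],20],
  [[0,0,0],[0,0,0],20],
])

```text
clock: 12.8
position: [0.6091, 0.1926, 0.1756]
ee_rot: [0.797, -0.604, -0.0, 0.001]
ft_force: [-0.2, -0.1, -2.0]
grip_width: 0.242
```

```bash
python3 - <<'E'
from h import *
o=readout.get_obs();print(o['position'],o['ft_force'],o['grip_width']*85.4,o['ee_rot'])
i,im=snap('wrist','w9');snap('scene','s9')
g=cv2.cvtColor(im,cv2.COLOR_BGR2GRAY)
p=o['position'];b=p[2]-.0674
print('ring px',proj(i,[.610,.194,.062]),'ball px',proj(i,[p[0],p[1],b+.0305]),'cap',proj(i,[p[0],p[1],b+.0975]))
E
```

```text
[0.60913936 0.19264212 0.17558513] [-0.20348076 -0.12616599 -1.95755742] 20.709347483369065 [ 7.97207057e-01 -6.03705432e-01 -3.71676679e-04  7.21363446e-04]
ring px (np.float64(321.4904799580408), np.float64(238.35291436551967)) ball px (np.float64(323.59211540084465), np.float64(285.453528369298)) cap (np.float64(324.57313710862), np.float64(365.499891104507))
```

View pics/w9.png

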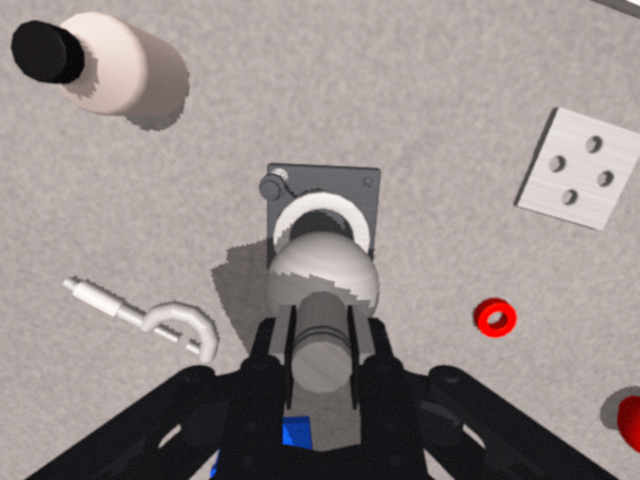

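The ring spans columns 274–370 with its top edge at row 192, which matches the predicted centre (321.5,238). Lowering.

Request:
play_rows([
  [[1,1,-20],[0,0,0],20],
  [[0,0,-18],[0,0,0],20],
  [[0,0,-11],[0,0,0],20],
  [[0,0,-5],[0,0,0],20],
  [[0,0,-1],[0,0,0],20],
  [[0,0,-1],[0,0,0],20],
  [[0,0,-1],[0,0,0],20],
  [[0,0,0],[0,0,0],20],
])

```text
clock: 13.9
position: [0.6107, 0.1945, 0.1195]
ee_rot: [0.797, -0.604, 0.0, -0.0]
ft_force: [-0.4, 0.6, -3.1]
grip_width: 0.246
```

Request:
play_rows([
  [[0,0,-1],[0,0,0],20],
  [[0,0,-1],[0,0,0],20],
  [[0,0,-1],[0,0,0],20],
  [[0,0,0],[0,0,0],20],
])

```text
clock: 14.4
position: [0.6107, 0.1943, 0.1165]
ee_rot: [0.797, -0.604, 0.0, 0.0]
ft_force: [-0.3, -1.0, 2.8]
grip_width: 0.241
```

Contact at about the expected height (116.5 mm against 117). Releasing it so it stands freely, then looking.

Request:
play_rows([
  [[0,0,0],[0,0,0],25],
  [[0,0,0],[0,0,0],30],
  [[0,0,0],[0,0,0],45],
  [[0,0,0],[0,0,0],60],
  [[0,0,0],[0,0,0],60],
  [[0,0,15],[0,0,0],60],
  [[0,0,35],[0,0,0],60],
  [[0,0,30],[0,0,0],60],
  [[0,0,0],[0,0,0],60],
  [[0,0,0],[0,0,0],60],
])

```text
clock: 15.65
position: [0.6105, 0.1943, 0.1964]
ee_rot: [0.797, -0.604, 0.0, 0.0]
ft_force: [0.6, 0.1, 0.2]
grip_width: 0.702
```

```bash
python3 - <<'E'
from h import *
o=readout.get_obs();print(o['position'],o['ft_force'],o['grip_width']*85.4)
i,im=snap('wrist','w10');_,s=snap('scene','s10')
print('cap expected',proj(i,[.6105,.1943,.062+.0365+.04875]))
cv2.imwrite('pics/s10z.png',np.hstack([crop(s,370,190,90,120,4),crop(im,275,170,90,120,4)]))
E
```

```text
[0.61051848 0.19431545 0.19640036] [0.63391117 0.06689365 0.23795269] 59.986551919530356
cap expected (np.float64(323.4503852338213), np.float64(276.28099744411975))
```

View pics/s10z.png

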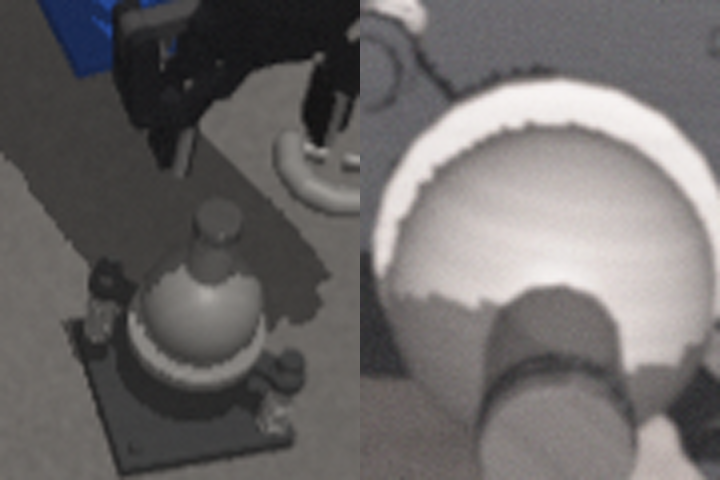

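View pics/s10.png

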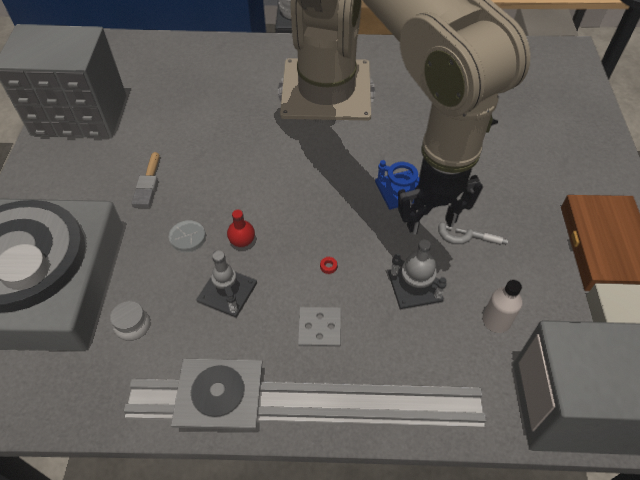

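Both poppets stand upright and free in their rings. Now I grip the large stem again and press down.

Request:
play_rows([
  [[0,0,-40],[0,0,0],60],
  [[0,0,-25],[0,0,0],60],
  [[0,0,-12],[0,0,0],60],
  [[0,0,0],[0,0,0],40],
  [[0,0,0],[0,0,0],20],
  [[0,0,0],[0,0,0],20],
  [[0,0,0],[0,0,0],20],
  [[0,0,0],[0,0,0],20],
], force=90)

```text
clock: 16.75
position: [0.611, 0.1943, 0.1198]
ee_rot: [0.797, -0.604, 0.0, -0.0]
ft_force: [0.9, -1.2, 2.5]
grip_width: 0.241
```

Request:
play_rows([
  [[0,0,-2],[0,0,0],20],
  [[0,0,-3],[0,0,0],20],
  [[0,0,-3],[0,0,0],20],
  [[0,0,-3],[0,0,0],20],
  [[0,0,-2],[0,0,0],20],
  [[0,0,-2],[0,0,0],20],
  [[0,0,0],[0,0,0],20],
])

```text
clock: 17.62
position: [0.6111, 0.1944, 0.1047]
ee_rot: [0.797, -0.604, 0.0, -0.0]
ft_force: [0.4, -1.6, 7.6]
grip_width: 0.245
```

Request:
play_rows([
  [[0,0,-2],[0,0,0],20],
  [[0,0,-2],[0,0,0],20],
  [[0,0,0],[0,0,0],20],
])

```text
clock: 18.0
position: [0.6112, 0.1944, 0.101]
ee_rot: [0.797, -0.604, 0.001, -0.0]
ft_force: [0.5, -2.5, 9.9]
grip_width: 0.24
```

Request:
play_rows([
  [[0,0,-1],[0,0,0],20],
  [[0,0,0],[0,0,0],20],
])

```text
clock: 18.25
position: [0.6112, 0.1944, 0.1002]
ee_rot: [0.797, -0.604, 0.001, -0.0]
ft_force: [0.7, -2.5, 10.2]
grip_width: 0.241
```

Request:
play_rows([
  [[0,0,-1],[0,0,0],20],
  [[0,0,0],[0,0,0],20],
])

```text
clock: 18.5
position: [0.6115, 0.1945, 0.0999]
ee_rot: [0.797, -0.604, 0.001, -0.001]
ft_force: [-0.8, -4.3, 14.4]
grip_width: 0.241
```

The force jumped from 10 to 14 N while z moved only 0.3 mm, so the stop is reached at about 20 mm of travel. I'll add some margin.

Request:
play_rows([
  [[0,0,-1],[0,0,0],20],
  [[0,0,-1],[0,0,0],20],
  [[0,0,0],[0,0,0],20],
  [[0,0,0],[0,0,0],20],
])

```text
clock: 19.0
position: [0.612, 0.1947, 0.0996]
ee_rot: [0.797, -0.604, 0.002, -0.001]
ft_force: [-3.8, -6.0, 27.5]
grip_width: 0.245
```

```bash
python3 - <<'E'
from h import *
o=readout.get_obs();print(o['position'],o['ft_force'],o['grip_width']*85.4,o['ee_rot'])
snap('wrist','w11');_,s=snap('scene','s11');snap('top','t11')
cv2.imwrite('pics/s11z.png',np.hstack([crop(s,370,200,90,120,4),crop(s,185,220,90,120,4)]))
E
```

```text
[0.6120356  0.19470572 0.09963376] [-3.75869337 -5.96120662 27.45162097] 20.919540527022757 [ 0.79713294 -0.60380065  0.00156787 -0.00117805]
```

View pics/s11z.png

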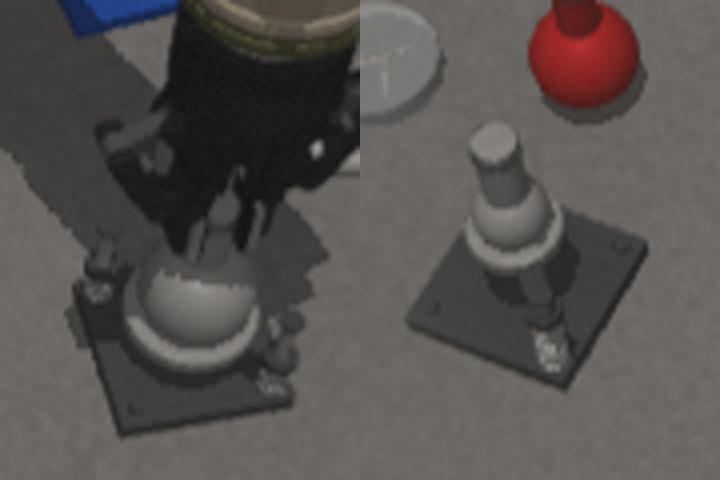

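View pics/w11.png

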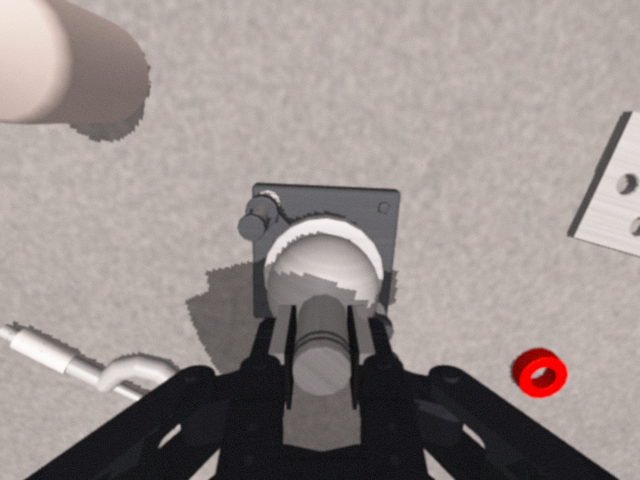

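View pics/t11.png

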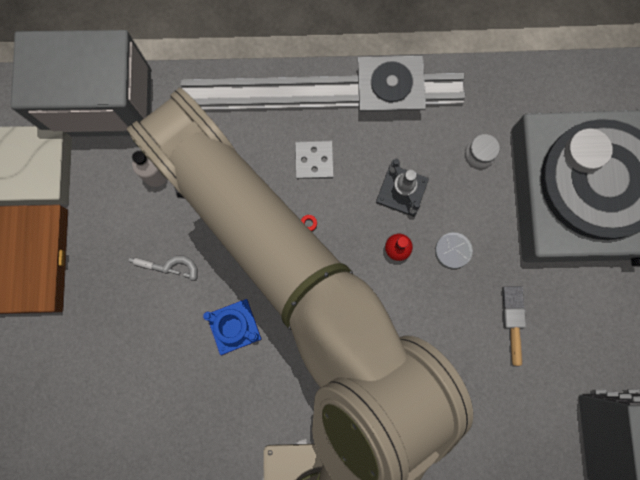

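Request:
play_rows([
  [[0,0,0.5],[0,0,0],20],
  [[0,0,0],[0,0,0],20],
  [[0,0,0],[0,0,0],20],
  [[0,0,0],[0,0,0],20],
])

```text
clock: 19.65
position: [0.6119, 0.1946, 0.0997]
ee_rot: [0.797, -0.604, 0.001, -0.001]
ft_force: [-3.2, -5.6, 23.2]
grip_width: 0.245
```

```bash
python3 -c "
from workcell import manip; print(manip.hand_in())"
```

```text
the job is handed in; nothing more can be done
None
```

Both poppets are in their matching rings, and the arm is holding the large one pressed down on its stop. I handed the job in at about 19.7 s; the hand-in gives no verdict.

- **Small poppet:** I placed it in the small ring and let go. The wrist view matched the predicted upright position, and it was still standing freely in the last scene view.
- **Large poppet:** I placed it in the large ring, let go, and saw it standing upright. I then gripped its stem again and pressed down about 20 mm.
- **Stop reached:** at about 20 mm of travel the upward force on the tool jumped from 10 N to 14 N, then to 27 N, with under 1 mm more movement. I eased back to a steady 23 N, with the gripper still closed on the stem.
- **Bystanders and look-alikes:** everything visible in the last pictures, including the blue cradle and the red poppet, was where it started.

**Disagreement:** the scene camera's positions were about 5–6 mm off from the top camera's. The top and wrist cameras agreed to about 1–2 mm, so I relied on those two.

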